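# Knock a printed tile out of the jig and load it in the kiln setter

### The arm

A 7-joint arm with a two-finger parallel gripper is mounted at the origin on the work surface. World frame = base frame: x ahead of the robot, y to its left, z up, the work surface at z = 0. Lengths are in m, angles in rad, forces in N, time in s.
With the tool pointing down it reaches from about 0.4 to 0.85 m from the base axis. Payload 4.5 kg.
Tool frame: the origin (TCP) lies midway between the tips of the shut fingers; the grasp point (between the pads) lies 19 mm behind it; z points along the fingers, y is the direction in which the jaws open and shut (so a half turn about z gives the same grasp; the last joint's range is limited). The gripper opens to 88 mm and grips with 3 to 60 N. Pads are 18 mm wide; open, the fingers measure 123 mm over their backs; the gripper's body (75 mm by 187 mm) begins 45 mm behind the grasp point.
Start: joints at [0.034, 0.689, -0.195, 1.565, 0.157, 0.902, -0.215], TCP at [0.625, 0, 0.239] pointing down, gripper open.
Joint ranges: [-3.01, 3.01], [-0.46, 2.08], [-1.47, 1.51], [0.13, 2.56], [-1, 4.14], [0.04, 2.09], [-2.66, 2.66]. Speed limits (rad/s): [2.57, 2.57, 3.14, 3.14, 3.14, 3.14, 3.14].

### API

Orientations are given as a unit quaternion [x, y, z, w].
In Python, from plant import r gives the robot as it stands. The module is installed in compiled form; this text tells all that it offers.
- The arm moves only by the tool carry_out, never from a script. Its argument "commands" is a list of rows, each a list of 6 numbers: the shift along the tool's x, y, z in m, then the turn, a rotation vector about the tool's x, y, z in degrees. In form: [[dx, dy, dz, wx, wy, wz], ...]. A call has 1 to 12 rows; each row is the pose to reach, as a shift and turn from the pose commanded when the call began, along the tool's axes at that moment; what a row does not reach only later rows make up. A row lasts 1/10 s, in which the tool goes at most 50 mm and 8.59 degrees, less where a joint would pass 70% of its speed; a pose out of reach is approached as far as the arm can. A call with a gripper value outside its range is refused whole. "fingers" is the closure in counts, from 0 (fully open) to 255 (shut), set as the call begins (left out, the last holds). The fingers move at their own pace and stop on an object; "grip_force" is the grip in N (left out, the last holds). Time passes only in rows, so rows that repeat a pose let the fingers close. It gives the time, the measured TCP pose, the force and the opening at its end, in the units of the state.
- r.get_state(): the state, without advancing time (a new reading comes with each control period).
- r.snapshot(name): name is "scene" or "side" or "wrist"; returns a dict with "img" (384x512x3 uint8, blue, green, red), "intrinsics" (3x3 intrinsics, pixels), "extrinsics" (4x4, takes a point from camera to world coordinates); the wrist camera has in their place "tool_from_camera" (4x4, takes a point from camera to tool coordinates, whose origin is the TCP and whose axes are the flange's). Camera axes: x right, y down, z forward; pixel columns grow to the right and rows downward; lengths in m; the calibration is good to about 2 mm. A picture is of the moment at which its call begins: read the wrist's pose just before it. There is no depth.
- r.finish_job(): hands the job in, once; it reports no verdict.
Trained networks look in a picture, given as the dict that the camera call returned (one of the last four; its "shot" number tells which), for a name from the list of things; names that differ only in an ending like _2 or _b are one class to them, and where a whole thing is asked for, a point or a joint stands for the part that bears it (a point fixed in the world has none). Each returns a list of dicts, best first, with "p" (0 to 1); they miss things now and then, are a little off and sometimes report something else, mostly with a low value. They report only what shows in the picture. A call takes as long as a camera call. They do not tell look-alikes from the thing itself.
- r.spot_in(picture, label): "xyz" ([x, y, z] in m, in world coordinates, good to about 4 mm: the middle of the surface that is visible of it).
- r.spot_point(picture, label): "xyz" ([x, y, z] in m, in world coordinates, good to about 4 mm: a listed point, or the origin of a listed thing).
The state is a dict: "clock": time; "q": joint angles; "qd": joint speeds; "joint_torque": joint torques, N m; "tool_pos": TCP position; "eef_rot": TCP orientation; "contact_force": force on the tool from outside, world axes, zero at the start; "moment": the same for the moment, N m; "opening": opening from 0.0 (shut) to 1.0 (fully open).
Only numpy, scipy, OpenCV 4.12 (cv2) and the standard library are available. Lean on these libraries where they do the work, as an engineer would, in place of code of your own. Each camera call takes 0.05 s, during which the arm holds its last target.

### The job

Press the red pedal of the print jig right down to its stop so that it knocks the tile up out of its recess, and let the pedal come back up. Take the tile out by its two short ends, lay it on the cork mat and let go, then take it again by its long sides and set it gently, printed face up, flat on the floor of the kiln setter between the two end walls. Do not drop the tile, and leave the mug, the jar and the brush where they are.

Things in the scene. Friction and masses are not known exactly. Their poses are not given: they have to be found in the camera images.
- jig: Blue steel print jig, fixed, on the left or right of the bench. Block 150 (x) x 100 (y) x 52 mm high; origin on the bench under its middle; x points along the tile recess, away from the pedal, which sticks out at -x.
- recess (a point): Middle of the jig's 68 (x) x 46 mm tile recess, at its top face, 52 mm above the bench. Two aluminium rails, 120 mm long, 12 wide, stand 20 mm above this face along the recess's long sides, inner faces at y = +-25 mm: no room for fingers at the tile's long sides. The flat face beyond its ends (43 mm each) is free.
- pedal (a joint): Hinge angle of the red pedal, rad: 0 at rest (pad up), grows as the pad is pressed, 0.268 at its stop. Hinge axis along the jig's y at x = -60 mm, z = 28 mm. A spring brings it back up when it is let go; the pad takes about 5 N to start and 12 N just before the stop.
- pad (a point): Middle of the top of the pedal's black rubber pad (50 x 60 mm, ribbed, on the red pedal), 163 mm from the jig's origin towards -x. At rest it is 52 mm above the bench; at the stop it is 28 mm lower (24 mm). It moves almost straight down.
- lifter (a joint): Height of the brass lifter plate under the tile, m: 0 down, about 0.015 after the pedal has been pressed to its stop. It stays up by friction (5 N) when the pedal is let go; then the tile's underside is 49 mm above the bench and the tile stands 15 mm proud of the jig's top face.
- tile: White ceramic tile, 64 (x) x 42 (y) x 18 mm thick, about 0.1 kg, loose, with a blue frame and diamond printed on its upper face (+z). Origin: middle of its underside. It starts sunk in the jig's recess (underside 34 mm above the bench), its x along the jig's x.
- mat: Square cork mat, 120 x 120 x 4 mm, fixed flat on the bench between the jig and the setter; origin under its middle.
- setter: Cream kiln setter, fixed, on the other side from the jig. Floor 91 (x) x 64 (y) mm, top 8 mm above the bench; an upright end wall at each x end, 10 mm thick, 36 mm above the bench, inner faces at x = +-35.5 mm. Open at both y sides. Origin on the bench under its middle. The tile belongs in the middle of the floor, its x along the setter's x (either way round).
- mug: Terracotta mug, 74 mm across, 75 mm high, beyond the work. Origin: middle of its underside. Leave it alone.
- jar: Green glass jar with a white lid, 60 mm across, 75 mm high, beyond the work. Origin: middle of its underside. Leave it alone.
- brush: Paint brush, 150 mm long, lying on the bench nearest the robot. Leave it alone.
Not all that is in view belongs to the job. Of the things like the mat, leave any that is purple; of the rest the larger one is meant.

How it is judged:
By the outcome, as a careful person would: the job done as asked, in the order asked, and still so for the second after the job is handed in, with the robot touching nothing.
It also fails if it takes over 64 s, if anything falls off the work surface, if the arm or the gripper's body presses on something with over 40 N, if the wrist force passes 120 N, or if a joint passes its speed limit or range.

## Working session

There is one attempt and no reset: what is moved stays moved. The work goes in short steps, Python scripts to look and compute and a tool call to move; the robot and the scene stay as the last step left them, time stands still between calls to the robot, and variables do not carry over. Pictures are saved under pics/ and viewed, and the job is handed in when it is done.

Besides the shell and the picture viewer there is one more tool, called after "Call:" as name([rows], argument=value, ...), one row to a line, values as JSON. carry_out: Moves the arm, as the interface text tells. Its arguments: {"type":"object","properties":{"commands":{"type":"array","items":{"type":"array","items":{"type":"number"}}},"fingers":{"type":"number"},"grip_force":{"type":"number"}},"required":["commands"]}

```bash
mkdir -p pics; cat > h.py <<'E'
import numpy as np, cv2
from plant import r
from scipy.spatial.transform import Rotation as R
def st():
    s=r.get_state(); return s
def snap(n,f):
    p=r.snapshot(n); cv2.imwrite('pics/'+f,p['img']); return p
def px2w(p,u,v,z):
    K=np.array(p['intrinsics']);T=np.array(p['extrinsics'])
    d=T[:3,:3]@np.linalg.inv(K)@[u,v,1]; o=T[:3,3]
    return o+d*(z-o[2])/d[2]
def w2px(p,X):
    K=np.array(p['intrinsics']);T=np.array(p['extrinsics'])
    c=T[:3,:3].T@(np.array(X)-T[:3,3]); u=K@c; return u[:2]/u[2]
E
python3 - <<'E'
from h import *
s=st(); print(s['clock'],s['tool_pos'],s['eef_rot'],s['opening'],s['contact_force'])
print(R.from_quat(s['eef_rot']).as_matrix().round(3))
for n in ['scene','side']:
    p=snap(n,n+'0.png')
    print(n,p.get('shot'))
    for l in ['jig','tile','mat','setter','mug','jar','brush','recess','pad']:
        for f in ('spot_in','spot_point'):
            try:
                o=getattr(r,f)(p,l)
                print(l,f,[(np.round(d['xyz'],3).tolist(),round(d['p'],2),w2px(p,d['xyz']).round().tolist()) for d in o][:4])
            except Exception as e: print(l,f,e)
print(st()['clock'])
E
```

```text
0.0 [ 6.24364358e-01 -7.46792050e-05  2.37910212e-01] [ 7.07076815e-01  7.07136141e-01 -7.06050653e-04 -5.97631504e-04] 1.0000898668569804 [0.49868713 0.6659803  0.27703459]
[[-0.     1.    -0.002]
 [ 1.     0.    -0.   ]
 [-0.    -0.002 -1.   ]]
scene 1
jig spot_in [([0.564, -0.23, 0.055], 0.91, [161.0, 159.0]), ([0.421, -0.25, 0.05], 0.63, [178.0, 118.0])]
jig spot_point [([0.563, -0.228, 0.003], 0.56, [165.0, 172.0]), ([0.782, -0.104, 0.002], 0.51, [175.0, 261.0])]
tile spot_in [([0.568, -0.23, 0.053], 0.7, [161.0, 161.0])]
tile spot_point [([0.563, -0.231, 0.033], 0.75, [162.0, 164.0])]
mat spot_in [([0.454, 0.185, 0.003], 0.95, [334.0, 183.0]), ([0.612, 0.007, 0.005], 0.74, [246.0, 214.0]), ([0.775, 0.306, 0.008], 0.74, [355.0, 315.0])]
mat spot_point [([0.771, 0.303, 0.004], 0.9, [353.0, 314.0]), ([0.611, 0.007, -0.001], 0.7, [247.0, 214.0]), ([0.456, 0.18, 0.001], 0.66, [332.0, 184.0]), ([0.409, -0.259, 0.053], 0.18, [176.0, 113.0])]
setter spot_in [([0.586, 0.252, 0.005], 0.8, [349.0, 235.0]), ([0.421, -0.251, 0.052], 0.45, [177.0, 117.0])]
setter spot_point [([0.591, 0.257, 
[... 1617 characters left out ...]
4, 0.044], 0.85, [342.0, 182.0])]
mug spot_point [([0.785, -0.104, -0.005], 0.67, [337.0, 191.0])]
jar spot_in [([0.76, 0.117, 0.053], 0.8, [277.0, 131.0])]
jar spot_point [([0.775, 0.132, -0.001], 0.86, [277.0, 139.0])]
brush spot_in [([0.413, -0.01, 0.025], 0.57, [193.0, 232.0])]
brush spot_point [([0.433, -0.003, 0.002], 0.81, [200.0, 231.0])]
recess spot_in [([0.516, -0.255, 0.052], 0.65, [296.0, 281.0])]
recess spot_point [([0.566, -0.232, 0.051], 0.66, [307.0, 261.0])]
pad spot_in [([0.412, -0.257, 0.047], 0.93, [256.0, 312.0]), ([0.61, -0.003, 0.004], 0.43, [259.0, 196.0])]
pad spot_point [([0.408, -0.261, 0.05], 0.9, [256.0, 314.0]), ([0.567, -0.228, -0.0], 0.49, [304.0, 270.0])]
1.9
```

View pictures.

View pics/scene0.png

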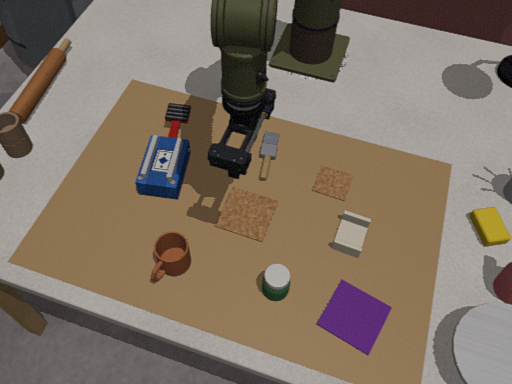

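View pics/side0.png

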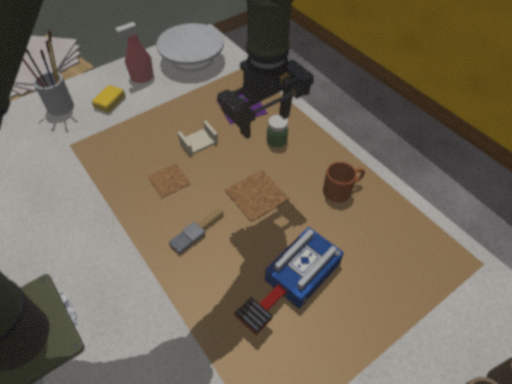

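```bash
python3 - <<'E'
import cv2,numpy as np
a=cv2.imread('pics/scene0.png')
c=lambda im,x,y,w,h,k:cv2.resize(im[y:y+h,x:x+w],None,fx=k,fy=k,interpolation=cv2.INTER_CUBIC)
cv2.imwrite('pics/c1.png',c(a,200,150,200,120,4))
cv2.imwrite('pics/c2.png',c(a,120,90,100,110,5))
b=cv2.imread('pics/side0.png')
cv2.imwrite('pics/c3.png',c(b,225,220,130,120,5))
cv2.imwrite('pics/c4.png',np.vstack([c(b,160,110,80,50,8),]))
cv2.imwrite('pics/c5.png',c(a,310,200,80,60,8))
E
```

```text
(no output)
```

View pics/c1.png

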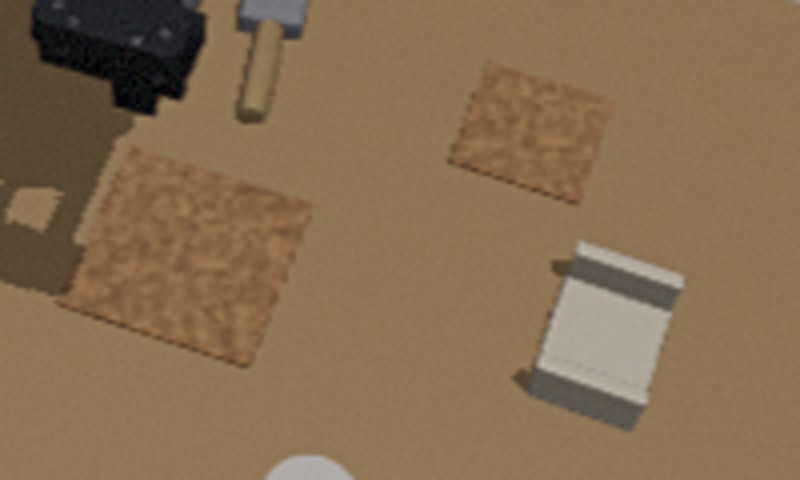

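View pics/c2.png

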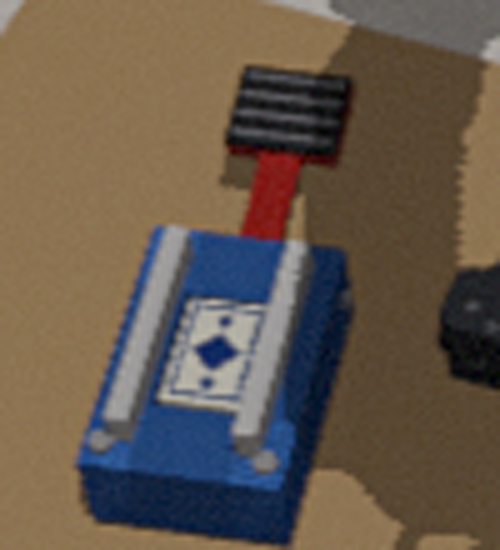

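View pics/c3.png

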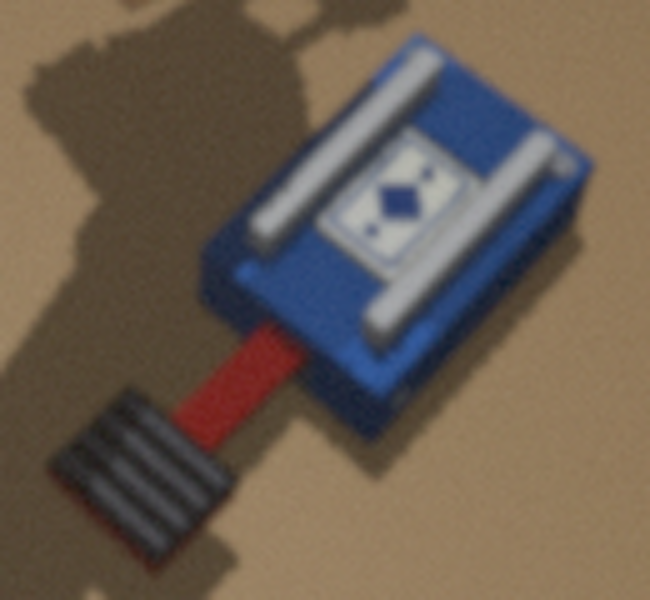

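View pics/c5.png

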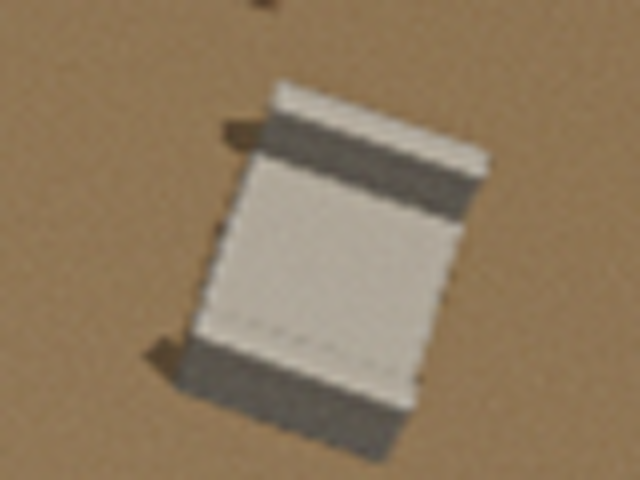

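```bash
python3 - <<'E'
from h import *
p=r.snapshot('scene')
def fit(pp,z,off,k,local):
    W=np.array([px2w(p,u/k+off[0],v/k+off[1],z)[:2] for u,v in pp]); L=np.array(local)
    c=W.mean(0);l=L.mean(0)
    H=((W-c)[:,0]+1j*(W-c)[:,1])*np.conj((L-l)[:,0]+1j*(L-l)[:,1])
    a=np.angle(H.sum()); Rm=np.array([[np.cos(a),-np.sin(a)],[np.sin(a),np.cos(a)]])
    o=c-Rm@l
    print(o.round(4),np.degrees(a).round(2),'res mm',((W-o-L@Rm.T)*1e3).round(1).tolist())
# jig: top of crop=-x; left in crop = -y? 
fit([(157,228),(345,248),(290,490),(80,465)],.052,(120,90),5,[(-.075,-.05),(-.075,.05),(.075,.05),(.075,-.05)])
fit([(248,66),(352,77),(338,157),(228,146)],.052,(120,90),5,[(-.188,-.03),(-.188,.03),(-.138,.03),(-.138,-.03)])
fit([(280,82),(488,152),(412,408),(188,342)],.036,(310,200),8,[(-.0455,-.032),(-.0455,.032),(.0455,.032),(.0455,-.032)])
fit([(135,148),(313,204),(248,366),(60,303)],.004,(200,150),4,[(-.06,-.06),(-.06,.06),(.06,.06),(.06,-.06)])
E
```

```text
[ 0.5641 -0.2248] 11.89 res mm [[0.5, 1.6], [1.0, -1.4], [-0.6, 0.7], [-0.9, -0.9]]
[ 0.5635 -0.2185] 13.15 res mm [[-4.4, 0.1], [-2.2, -3.1], [3.9, 0.7], [2.6, 2.3]]
[0.591  0.2566] -2.39 res mm [[-0.2, 1.3], [0.2, -0.3], [-1.7, -0.6], [1.7, -0.4]]
[0.61   0.0084] -1.45 res mm [[0.8, 1.8], [0.1, -1.4], [-0.6, -1.3], [-0.3, 0.9]]
```

Call:
carry_out([
  [-0.05, -0.04, 0, 0, 0, -3],
  [-0.09, -0.075, 0, 0, 0, -6],
  [-0.13, -0.11, 0, 0, 0, -9],
  [-0.17, -0.145, 0.02, 0, 0, -12],
  [-0.21, -0.18, 0.05, 0, 0, -12],
  [-0.24, -0.2, 0.08, 0, 0, -12],
  [-0.26, -0.217, 0.11, 0, 0, -12],
  [-0.26, -0.217, 0.13, 0, 0, -12],
  [-0.26, -0.217, 0.13, 0, 0, -12],
  [-0.26, -0.217, 0.13, 0, 0, -12],
], fingers=255, grip_force=20)

```text
clock: 2.95
tool_pos: [0.4089, -0.2594, 0.109]
eef_rot: [0.629, 0.777, 0.0, -0.0]
contact_force: [0.1, 0.2, 1.0]
opening: 0.115
```

```bash
python3 - <<'E'
from h import *
s=st(); print(s['clock'],s['tool_pos'],s['q'],s['contact_force'])
print(R.from_quat(s['eef_rot']).as_matrix().round(3))
p=snap('wrist','w1.png');print(np.array(p['tool_from_camera']).round(3).tolist(),p['intrinsics'])
p=snap('scene','s1.png');
print(r.spot_point(p,'pad'),w2px(p,[.406,-.261,.052]),w2px(p,s['tool_pos']))
E
```

```text
2.95 [ 0.40892892 -0.25936134  0.10903743] [ 0.58364575  0.73846043 -0.18251196  2.09436649  0.37374996  0.33872528
  0.30353496] [0.1449306  0.18431061 0.96762942]
[[-0.208  0.978  0.001]
 [ 0.978  0.208  0.001]
 [ 0.001  0.001 -1.   ]]
[[-0.001, -0.957, -0.291, 0.076], [1.0, -0.001, -0.001, 0.0], [0.0, -0.291, 0.957, -0.146], [0.0, 0.0, 0.0, 1.0]] [[312.09861387   0.         255.8026922 ]
 [  0.         312.09861387 190.61418051]
 [  0.           0.           1.        ]]
[{'xyz': [0.4071, -0.2596, 0.0563], 'p': 0.85}, {'xyz': [0.4353, 0.0068, 0.0028], 'p': 0.18}] [176.21525256 112.00423733] [173.92924955  97.43937813]
```

View pics/w1.png

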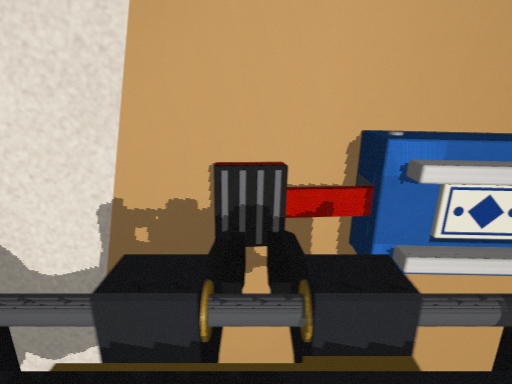

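View pics/s1.png

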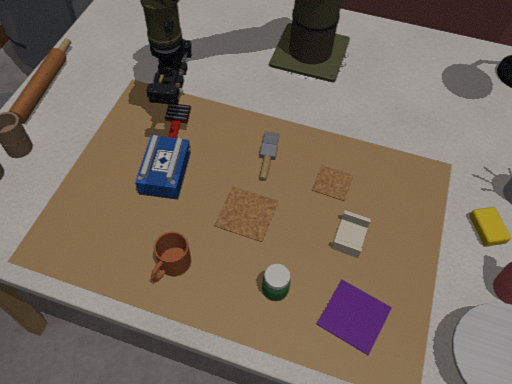

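Call:
carry_out([
  [0.002, 0, 0.025, 0, 0, 0],
  [0.002, 0, 0.045, 0, 0, 0],
  [0.002, 0, 0.055, 0, 0, 0],
  [0.002, 0, 0.061, 0, 0, 0],
  [0.002, 0, 0.067, 0, 0, 0],
  [0.002, 0, 0.073, 0, 0, 0],
  [0.002, 0, 0.078, 0, 0, 0],
  [0.002, 0, 0.082, 0, 0, 0],
  [0.002, 0, 0.084, 0, 0, 0],
  [0.002, 0, 0.085, 0, 0, 0],
  [0.002, 0, 0.086, 0, 0, 0],
])

```text
clock: 4.2
tool_pos: [0.4063, -0.2578, 0.0253]
eef_rot: [0.629, 0.777, -0.001, -0.0]
contact_force: [-6.3, 2.1, 33.1]
opening: 0.006
```

Call:
carry_out([
  [0, 0, 0.001, 0, 0, 0],
  [0, 0, 0.001, 0, 0, 0],
  [0, 0, 0.001, 0, 0, 0],
])

```text
clock: 4.5
tool_pos: [0.4064, -0.2578, 0.0253]
eef_rot: [0.629, 0.777, -0.001, 0.0]
contact_force: [-6.5, 2.6, 32.7]
opening: 0.003
```

```bash
python3 - <<'E'
from h import *
s=st();print(s['tool_pos'],s['contact_force'])
p=snap('wrist','w2.png')
E
```

```text
[ 0.40637695 -0.25780014  0.02529046] [-6.51549576  2.59242063 32.73634962]
```

View pics/w2.png

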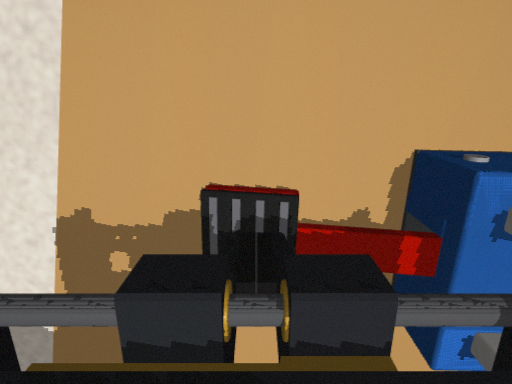

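Call:
carry_out([
  [0, 0, 0.001, 0, 0, 0],
  [0, 0, 0.001, 0, 0, 0],
  [0, 0, -0.015, 0, 0, 0],
  [0, 0, -0.04, 0, 0, 0],
  [0, 0.03, -0.08, 0, 0, 0],
  [0, 0.07, -0.11, 0, 0, 0],
  [0, 0.11, -0.11, 0, 0, 0],
  [0, 0.135, -0.11, 0, 0, 0],
  [0, 0.135, -0.11, 0, 0, 0],
], fingers=0)

```text
clock: 5.45
tool_pos: [0.5451, -0.2274, 0.1337]
eef_rot: [0.628, 0.778, 0.003, 0.003]
contact_force: [-0.4, 0.4, -0.5]
opening: 0.795
```

```bash
python3 - <<'E'
from h import *
s=st();print(s['tool_pos'],s['contact_force'],s['opening'])
p=snap('wrist','w3.png')
for l in('tile','recess','pad'):
  for f in (r.spot_point,r.spot_in): print(l,f(p,l))
p=snap('side','side3.png')
for l in('tile','recess','pad','jig'): print(l,r.spot_point(p,l))
c=p['img'][220:340,225:355];cv2.imwrite('pics/c6.png',cv2.resize(c,None,fx=5,fy=5,interpolation=2))
E
```

```text
[ 0.54508808 -0.22742972  0.1336963 ] [-0.43390446  0.39893184 -0.46866515] 0.7952375555842535
tile [{'xyz': [0.5693, -0.2282, 0.0487], 'p': 0.78}]
tile [{'xyz': [0.5667, -0.2237, 0.0673], 'p': 0.97}]
recess []
recess [{'xyz': [0.522, -0.2335, 0.0494], 'p': 0.95}]
pad [{'xyz': [0.4014, -0.2536, 0.0481], 'p': 0.96}]
pad [{'xyz': [0.4164, -0.25, 0.0508], 'p': 0.58}]
tile [{'xyz': [0.5619, -0.2261, 0.0501], 'p': 0.9}, {'xyz': [0.7741, 0.1325, -0.0001], 'p': 0.49}, {'xyz': [0.5675, -0.2271, 0.0007], 'p': 0.33}]
recess [{'xyz': [0.5669, -0.2311, 0.0494], 'p': 0.68}]
pad [{'xyz': [0.4051, -0.2596, 0.0527], 'p': 0.82}]
jig [{'xyz': [0.5645, -0.227, 0.0012], 'p': 0.94}]
```

View pics/w3.png

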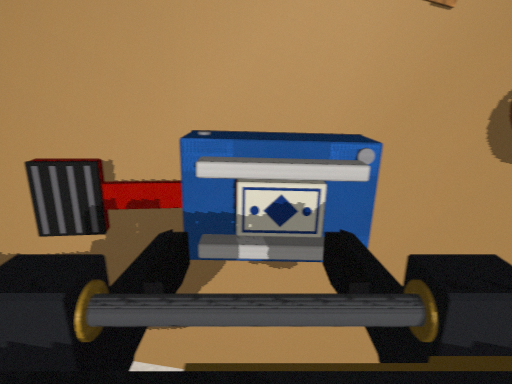

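View pics/c6.png

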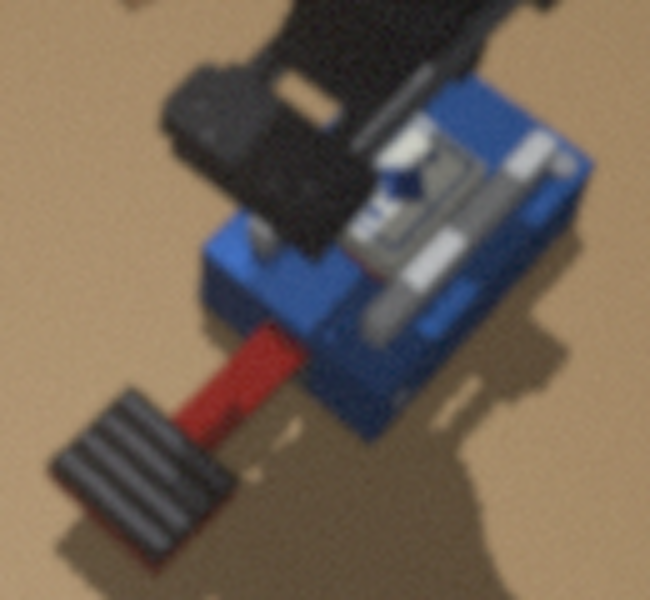

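Call:
carry_out([
  [-0.002, 0.018, 0.02, 0, 0, 1],
  [-0.002, 0.02, 0.045, 0, 0, 1],
  [-0.002, 0.02, 0.045, 0, 0, 1],
  [-0.002, 0.02, 0.045, 0, 0, 1],
], fingers=0)

```text
clock: 6.45
tool_pos: [0.559, -0.2277, 0.0867]
eef_rot: [0.636, 0.772, -0.0, -0.001]
contact_force: [-0.3, 0.3, 0.1]
opening: 0.999
```

```bash
python3 - <<'E'
from h import *
s=st();p=snap('wrist','w4.png');Rm=R.from_quat(s['eef_rot']).as_matrix();print(s['tool_pos'],s['opening'],Rm.round(4).tolist())
e=Rm.T@(np.array([.563,-.227,.055])-s['tool_pos']);print('to target in tool',e)
E
```

```text
[ 0.55902653 -0.22772586  0.08665528] 0.9994253377631777 [[-0.1909, 0.9816, -0.0014], [0.9816, 0.1909, 0.0002], [0.0005, -0.0014, -1.0]]
to target in tool [-6.22182121e-05  4.08210809e-03  3.16497184e-02]
```

View pics/w4.png

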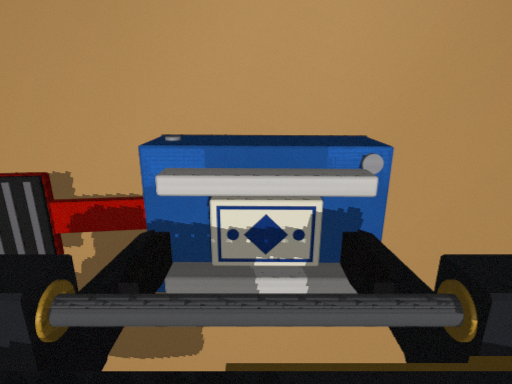

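Call:
carry_out([
  [0, 0.005, 0.015, 0, 0, 0],
  [0, 0.005, 0.027, 0, 0, 0],
  [0, 0.005, 0.0325, 0, 0, 0],
  [0, 0.005, 0.0325, 0, 0, 0],
])

```text
clock: 6.9
tool_pos: [0.564, -0.2266, 0.0533]
eef_rot: [0.636, 0.772, -0.0, -0.001]
contact_force: [-0.5, 0.0, -0.4]
opening: 1.0
```

Call:
carry_out([
  [0, 0, 0, 0, 0, 0],
  [0, 0, 0, 0, 0, 0],
  [0, 0, 0, 0, 0, 0],
  [0, 0, 0, 0, 0, 0],
  [0, 0, 0, 0, 0, 0],
  [0, 0, 0, 0, 0, 0],
], fingers=255, grip_force=25)

```text
clock: 7.5
tool_pos: [0.5646, -0.2269, 0.0544]
eef_rot: [0.636, 0.772, 0.0, 0.0]
contact_force: [0.1, 0.1, 1.8]
opening: 0.727
```

Call:
carry_out([
  [0, 0, -0.005, 0, 0, 0],
  [0, 0, -0.015, 0, 0, 0],
  [0, 0, -0.03, 0, 0, 0],
  [0, 0, -0.05, 0, 0, 0],
  [0, 0, -0.07, 0, 0, 0],
  [0, 0, -0.07, 0, 0, 0],
])

```text
clock: 8.1
tool_pos: [0.5668, -0.2275, 0.1279]
eef_rot: [0.636, 0.772, 0.001, 0.003]
contact_force: [0.4, 0.1, -0.2]
opening: 0.723
```

```bash
python3 - <<'E'
from h import *
s=st();p=snap('wrist','w5.png');p2=snap('side','side5.png');cv2.imwrite('pics/c7.png',cv2.resize(p2['img'][200:320,225:355],None,fx=4,fy=4))
print(s['tool_pos'],s['opening'],s['contact_force'])
E
```

```text
[ 0.56679015 -0.22747944  0.12792322] 0.7231365567349027 [ 0.44710072  0.12943656 -0.21749283]
```

View pics/w5.png

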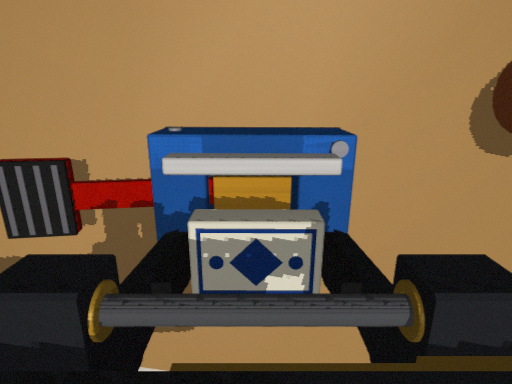

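View pics/c7.png

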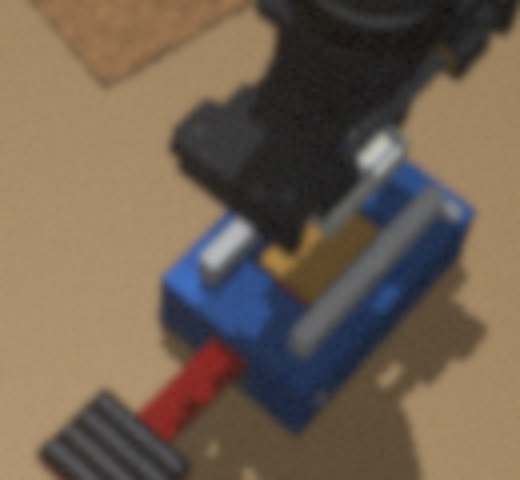

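```bash
python3 - <<'E'
import cv2
a=cv2.imread('pics/w5.png');cv2.imwrite('pics/c8.png',cv2.resize(a[200:300,180:335],None,fx=5,fy=5,interpolation=2))
E
```

```text
(no output)
```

View pics/c8.png

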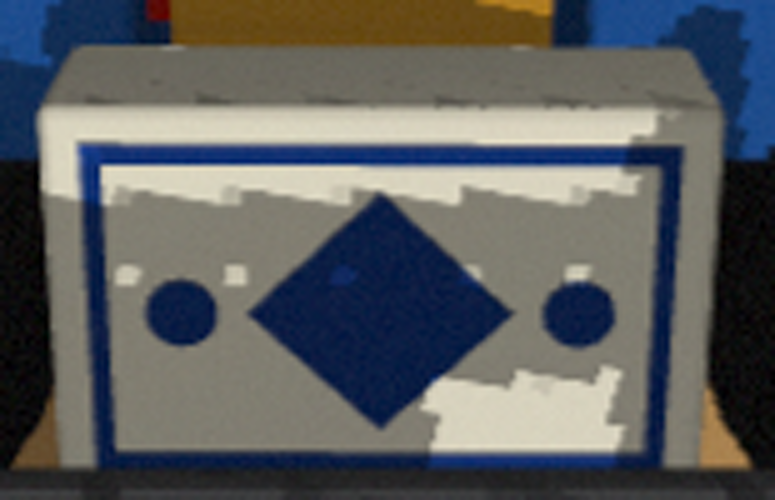

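Call:
carry_out([
  [0.03, 0.012, -0.005, 0, 0, 3],
  [0.07, 0.028, -0.005, 0, 0, 5],
  [0.11, 0.045, -0.005, 0, 0, 7],
  [0.15, 0.062, 0, 0, 0, 9],
  [0.185, 0.077, 0.02, 0, 0, 11],
  [0.21, 0.087, 0.04, 0, 0, 13],
  [0.219, 0.0905, 0.07, 0, 0, 13],
  [0.219, 0.0905, 0.09, 0, 0, 13],
  [0.219, 0.0905, 0.09, 0, 0, 13],
  [0.219, 0.0905, 0.09, 0, 0, 13],
  [0.219, 0.0905, 0.09, 0, 0, 13],
])

```text
clock: 9.3
tool_pos: [0.6122, 0.0047, 0.0351]
eef_rot: [0.72, 0.694, 0.0, 0.001]
contact_force: [0.1, 0.1, -0.3]
opening: 0.728
```

```bash
python3 - <<'E'
from h import *
s=st();p2=snap('side','side6.png');
s=st();print(s['clock'],s['tool_pos'],s['eef_rot'],s['opening'],s['contact_force'],s['q'])
cv2.imwrite('pics/c9.png',cv2.resize(p2['img'][120:270,170:370],None,fx=4,fy=4))
E
```

```text
9.35 [0.61239655 0.00481286 0.03536451] [7.19699132e-01 6.94285372e-01 6.73388357e-04 7.27450802e-04] 0.7247666844711957 [ 0.47165298 -0.25397508 -0.89461873] [-0.028194    0.95524127 -0.09864888  1.73305842  0.18267377  0.46026657
 -0.28508411]
```

View pics/c9.png

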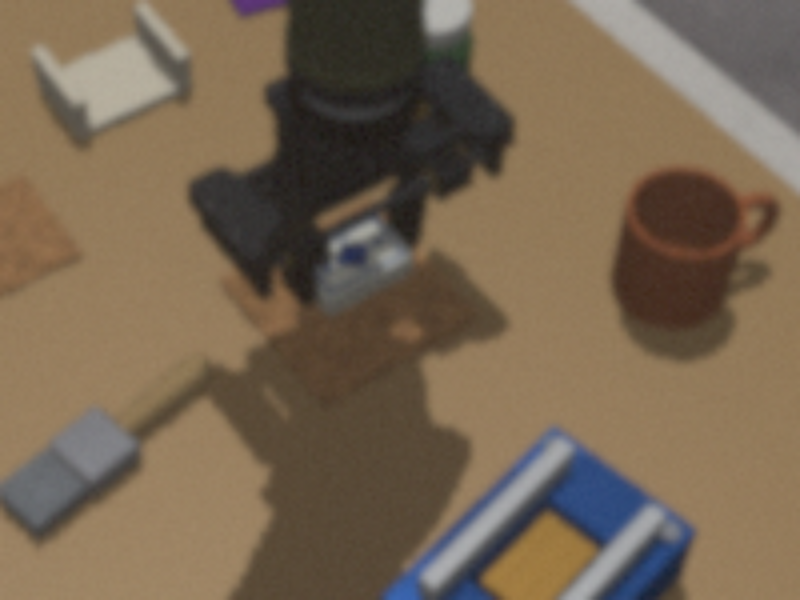

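Call:
carry_out([
  [0, 0, 0.01, 0, 0, 0],
  [0, 0, 0.016, 0, 0, 0],
  [0, 0, 0.02, 0, 0, 0],
  [0, 0, 0.022, 0, 0, 0],
  [0, 0, 0.0235, 0, 0, 0],
  [0, 0, 0.0245, 0, 0, 0],
  [0, 0, 0.0245, 0, 0, 0],
])

```text
clock: 10.05
tool_pos: [0.6116, 0.0055, 0.0097]
eef_rot: [0.719, 0.695, 0.0, 0.0]
contact_force: [-0.4, 0.3, -1.3]
opening: 0.723
```

Call:
carry_out([
  [0, 0, 0.0005, 0, 0, 0],
  [0, 0, 0.001, 0, 0, 0],
  [0, 0, 0.001, 0, 0, 0],
])

```text
clock: 10.35
tool_pos: [0.6117, 0.0055, 0.009]
eef_rot: [0.719, 0.695, 0.0, 0.0]
contact_force: [-0.0, 0.2, 0.6]
opening: 0.719
```

Call:
carry_out([
  [0, 0, 0.0005, 0, 0, 0],
  [0, 0, 0.001, 0, 0, 0],
  [0, 0, 0.001, 0, 0, 0],
])

```text
clock: 10.65
tool_pos: [0.6117, 0.0054, 0.0089]
eef_rot: [0.719, 0.695, 0.0, 0.0]
contact_force: [-2.6, 0.1, 9.0]
opening: 0.726
```

Call:
carry_out([
  [0, 0, -0.001, 0, 0, 0],
  [0, 0, -0.001, 0, 0, 0],
])

```text
clock: 10.85
tool_pos: [0.6118, 0.0055, 0.009]
eef_rot: [0.719, 0.695, 0.0, 0.0]
contact_force: [-0.2, 0.2, 3.6]
opening: 0.722
```

Call:
carry_out([
  [0, 0, 0, 0, 0, 0],
  [0, 0, 0, 0, 0, 0],
  [0, 0, 0, 0, 0, 0],
  [0, 0, 0, 0, 0, 0],
  [0, 0, 0, 0, 0, 0],
  [0, 0, -0.015, 0, 0, 0],
  [0, 0, -0.04, 0, 0, 0],
  [0, 0, -0.07, 0, 0, 0],
  [0, 0, -0.07, 0, 0, 0],
  [0, 0, -0.07, 0, 0, 0],
], fingers=0)

```text
clock: 11.85
tool_pos: [0.6122, 0.0054, 0.0801]
eef_rot: [0.719, 0.695, 0.001, 0.001]
contact_force: [-0.4, 1.1, -0.5]
opening: 1.002
```

```bash
python3 - <<'E'
from h import *
s=st();p=snap('wrist','w7.png');print(s['tool_pos'],s['eef_rot'],s['opening'],s['contact_force']); print(r.spot_point(p,'tile'))
cv2.imwrite('pics/w7b.png',cv2.resize(p['img'][170:300,170:340],None,fx=4,fy=4,interpolation=2))
E
```

```text
[0.6121906  0.00544441 0.08008627] [7.19368115e-01 6.94628209e-01 8.23533896e-04 6.98253057e-04] 1.002067109916049 [-0.35037389  1.06364922 -0.46016879]
[{'xyz': [0.6152, 0.0045, 0.0061], 'p': 0.66}]
```

View pics/w7b.png

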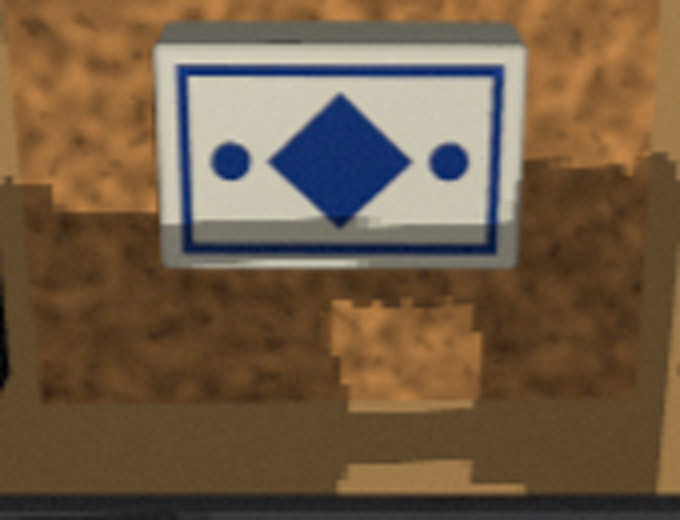

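Call:
carry_out([
  [0, 0, 0, 0, 0, -8],
  [0, 0, 0, 0, 0, -16],
  [0, 0, 0, 0, 0, -24],
  [0, 0, 0, 0, 0, -32],
  [0, 0, 0, 0, 0, -40],
  [0, 0, 0, 0, 0, -48],
  [0, 0, 0, 0, 0, -56],
  [0, 0, 0, 0, 0, -64],
  [0, 0, 0, 0, 0, -72],
  [0, 0, 0, 0, 0, -80],
  [0, 0, 0, 0, 0, -88],
  [0, 0, 0, 0, 0, -90],
])

```text
clock: 13.15
tool_pos: [0.6107, 0.0052, 0.0775]
eef_rot: [0.017, 1.0, 0.0, -0.001]
contact_force: [-0.0, -0.6, 0.6]
opening: 1.0
```

Call:
carry_out([
  [0, 0, 0.02, 0, 0, 0],
  [0, 0, 0.02, 0, 0, 0],
  [0, 0, 0.02, 0, 0, 0],
])

```text
clock: 13.45
tool_pos: [0.6109, 0.0055, 0.0582]
eef_rot: [0.018, 1.0, -0.0, -0.001]
contact_force: [0.3, -0.5, 0.8]
opening: 1.0
```

```bash
python3 - <<'E'
from h import *
s=st();p=snap('wrist','w8.png');Rm=R.from_quat(s['eef_rot']).as_matrix();print(s['q'],s['tool_pos'],Rm.round(4).tolist(),s['opening'],s['contact_force'])
print(Rm.T@(np.array([.612,.0055,.013])-s['tool_pos']))
E
```

```text
[ 0.1904821   0.96185688 -0.50101779  1.71810154  0.70642104  0.65228363
  0.82524218] [0.61093549 0.00545316 0.05818227] [[-0.9994, 0.0358, -0.0018], [0.0358, 0.9994, -0.0002], [0.0018, -0.0003, -1.0]] 0.9997006838207291 [ 0.34398221 -0.4541136   0.81358524]
[-1.14140168e-03  9.83949456e-05  4.51803137e-02]
```

View pics/w8.png

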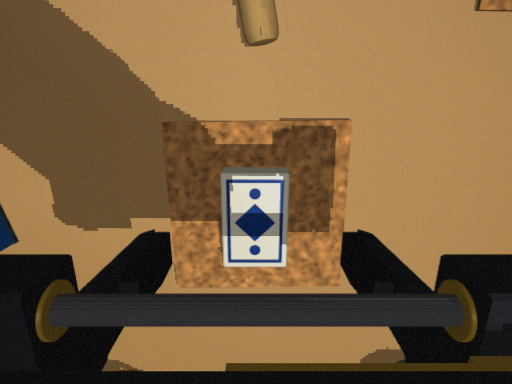

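Call:
carry_out([
  [-0.001, 0, 0.02, 0, 0, 0],
  [-0.001, 0, 0.035, 0, 0, 0],
  [-0.001, 0, 0.044, 0, 0, 0],
  [-0.001, 0, 0.0485, 0, 0, 0],
  [-0.001, 0, 0.0485, 0, 0, 0],
  [-0.001, 0, 0.0485, 0, 0, 0],
])

```text
clock: 14.1
tool_pos: [0.6129, 0.0056, 0.0106]
eef_rot: [0.017, 1.0, 0.0, 0.0]
contact_force: [0.6, -0.7, -0.1]
opening: 0.999
```

Call:
carry_out([
  [0, 0, 0, 0, 0, 0],
  [0, 0, 0, 0, 0, 0],
  [0, 0, 0, 0, 0, 0],
  [0, 0, 0, 0, 0, 0],
  [0, 0, 0, 0, 0, 0],
  [0, 0, 0, 0, 0, 0],
  [0, 0, 0, 0, 0, 0],
  [0, 0, 0, 0, 0, 0],
], fingers=255, grip_force=25)

```text
clock: 14.9
tool_pos: [0.6126, 0.0054, 0.0102]
eef_rot: [0.017, 1.0, -0.0, 0.0]
contact_force: [-0.6, -0.1, 0.4]
opening: 0.475
```

Call:
carry_out([
  [0, 0, -0.005, 0, 0, 0],
  [0, 0, -0.015, 0, 0, 0],
  [0, 0, -0.035, 0, 0, 0],
  [0, 0, -0.06, 0, 0, 0],
  [0, 0, -0.09, 0, 0, 0],
  [0, 0, -0.09, 0, 0, 0],
  [0, 0, -0.09, 0, 0, 0],
])

```text
clock: 15.6
tool_pos: [0.613, 0.0053, 0.1013]
eef_rot: [0.018, 1.0, -0.0, 0.001]
contact_force: [-0.1, 0.2, -1.0]
opening: 0.474
```

```bash
python3 - <<'E'
from h import *
s=st();p=snap('wrist','w9.png');Rm=R.from_quat(s['eef_rot']).as_matrix();print(s['clock'],s['tool_pos'],Rm.round(4).tolist(),s['opening'],s['contact_force'])
cv2.imwrite('pics/w9b.png',cv2.resize(p['img'][170:300,170:340],None,fx=4,fy=4,interpolation=2))
p=snap('scene','s9.png')
print(r.spot_point(p,'setter'),r.spot_in(p,'setter'))
cv2.imwrite('pics/s9b.png',cv2.resize(p['img'][200:260,310:390],None,fx=8,fy=8,interpolation=2))
E
```

```text
15.6 [0.61299956 0.00527075 0.10125086] [[-0.9994, 0.0351, 0.0017], [0.0351, 0.9994, -0.0001], [-0.0017, -0.0, -1.0]] 0.474450177819753 [-0.1084987   0.23680624 -0.9810137 ]
[{'xyz': [0.5918, 0.2533, 0.0005], 'p': 0.66}] [{'xyz': [0.5855, 0.2548, 0.0062], 'p': 0.57}]
```

View pics/w9b.png

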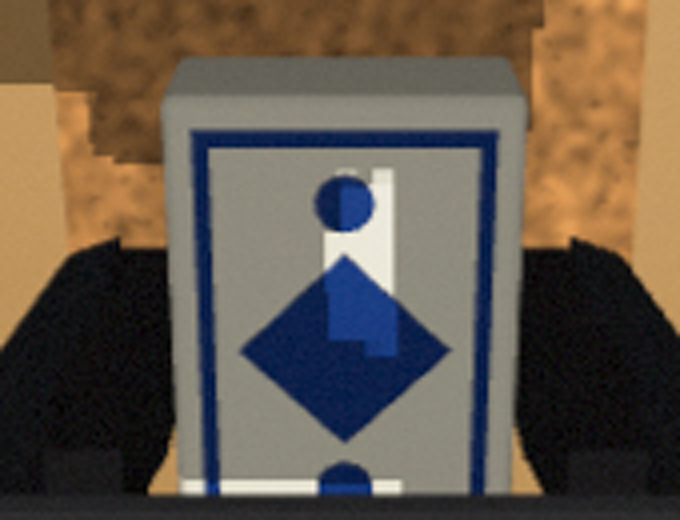

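Call:
carry_out([
  [0.004, 0.03, 0, 0, 0, 0],
  [0.008, 0.07, 0, 0, 0, 0],
  [0.012, 0.11, 0, 0, 0, 0],
  [0.017, 0.15, 0, 0, 0, 0],
  [0.022, 0.19, 0, 0, 0, 0],
  [0.026, 0.225, 0, 0, 0, 0],
  [0.0285, 0.243, 0, 0, 0, 0],
  [0.0285, 0.249, 0, 0, 0, 0],
  [0.0285, 0.249, 0, 0, 0, 0],
  [0.0285, 0.249, 0, 0, 0, 0],
  [0.0285, 0.249, 0, 0, 0, 0],
])

```text
clock: 16.9
tool_pos: [0.5936, 0.2523, 0.0999]
eef_rot: [0.019, 1.0, -0.001, 0.0]
contact_force: [0.6, -0.6, -1.3]
opening: 0.475
```

```bash
python3 - <<'E'
from h import *
s=st();p=snap('wrist','w10.png');Rm=R.from_quat(s['eef_rot']).as_matrix();print(s['clock'],s['tool_pos'],Rm.round(4).tolist(),s['opening'],s['contact_force'],s['q'])
print(r.spot_point(p,'setter'))
p=snap('side','side10.png');print(r.spot_point(p,'setter'))
cv2.imwrite('pics/side10b.png',cv2.resize(p['img'][80:180,140:270],None,fx=5,fy=5,interpolation=2))
E
```

```text
16.9 [0.59357239 0.25231239 0.09993971] [[-0.9993, 0.038, 0.0], [0.038, 0.9993, -0.0022], [-0.0001, -0.0022, -1.0]] 0.47464853512934846 [ 0.593836   -0.6074669  -1.26903719] [-0.20297004  0.93301873 -0.51778104  1.59527335  0.60427036  0.7795985
  0.5459273 ]
[{'xyz': [0.5919, 0.2554, -0.0022], 'p': 0.77}]
[{'xyz': [0.5942, 0.2549, -0.0019], 'p': 0.95}]
```

View pics/w10.png

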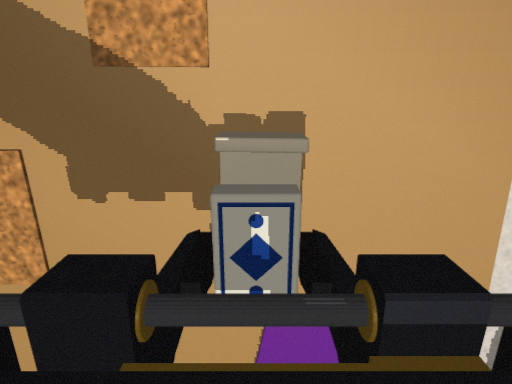

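View pics/side10b.png

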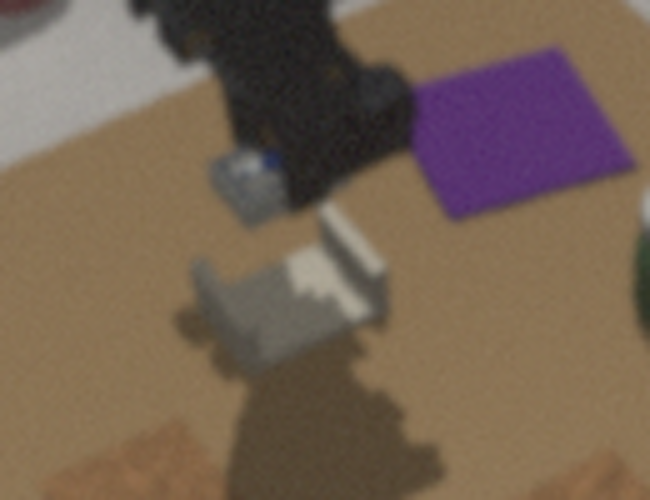

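```bash
python3 - <<'E'
import cv2
a=cv2.imread('pics/w10.png');cv2.imwrite('pics/c10.png',cv2.resize(a[125:205,200:320],None,fx=6,fy=6,interpolation=2))
E
```

```text
(no output)
```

View pics/c10.png

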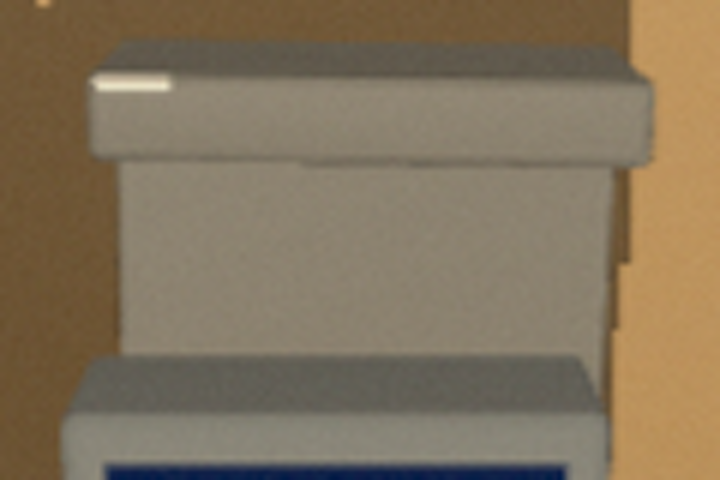

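Call:
carry_out([
  [0.0015, 0.002, 0.015, 0, 0, 0.6],
  [0.0015, 0.002, 0.035, 0, 0, 0.6],
  [0.0015, 0.002, 0.042, 0, 0, 0.6],
  [0.0015, 0.002, 0.042, 0, 0, 0.6],
  [0.0015, 0.002, 0.042, 0, 0, 0.6],
  [0.0015, 0.002, 0.042, 0, 0, 0.6],
])

```text
clock: 17.7
tool_pos: [0.5918, 0.2578, 0.0589]
eef_rot: [0.023, 1.0, 0.0, 0.001]
contact_force: [-0.3, -0.6, -0.6]
opening: 0.47
```

```bash
python3 - <<'E'
from h import *
s=st();p=snap('wrist','w11.png');Rm=R.from_quat(s['eef_rot']).as_matrix();print(s['clock'],s['tool_pos'],Rm.round(4).tolist(),s['contact_force'])
K=np.array(p['intrinsics']);T=np.array(p['tool_from_camera']);print(T.round(4).tolist())
cv2.imwrite('pics/c11.png',cv2.resize(p['img'][105:225,180:330],None,fx=5,fy=5,interpolation=2))
p=snap('side','side11.png')
cv2.imwrite('pics/side11b.png',cv2.resize(p['img'][80:180,140:270],None,fx=5,fy=5,interpolation=2))
E
```

```text
17.7 [0.59184382 0.2577726  0.05894615] [[-0.999, 0.0455, 0.0012], [0.0455, 0.999, 0.0009], [-0.0012, 0.0009, -1.0]] [-0.26264858 -0.61282811 -0.59199094]
[[-0.0011, -0.9566, -0.2913, 0.0754], [1.0, -0.0014, 0.0008, 0.0003], [-0.0012, -0.2913, 0.9566, -0.1457], [0.0, 0.0, 0.0, 1.0]]
```

View pics/c11.png

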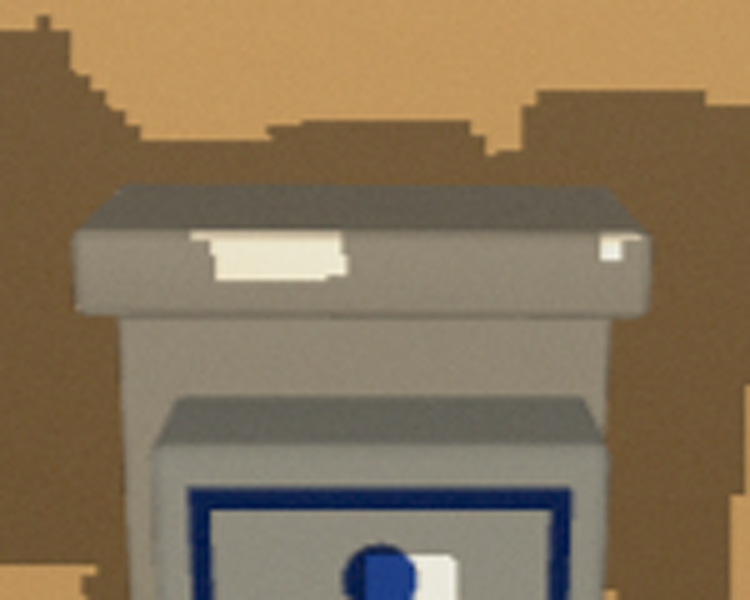

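View pics/side11b.png

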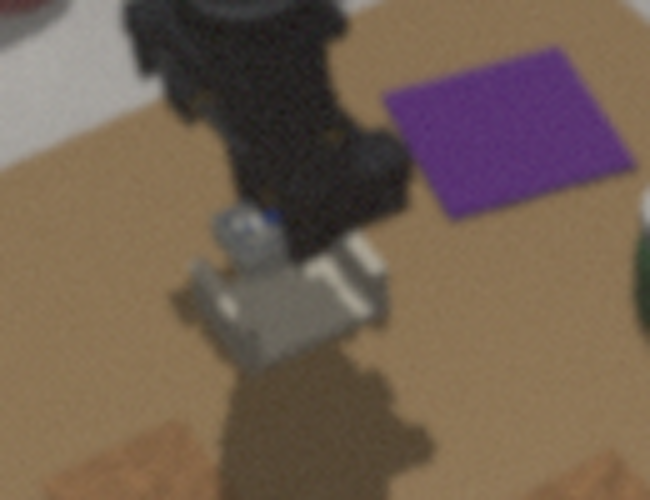

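Call:
carry_out([
  [0, -0.0018, 0.008, 0, 0, 0],
  [0, -0.0018, 0.018, 0, 0, 0],
  [0, -0.0018, 0.028, 0, 0, 0],
  [0, -0.0018, 0.034, 0, 0, 0],
  [0, -0.0018, 0.038, 0, 0, 0],
  [0, -0.0018, 0.041, 0, 0, 0],
  [0, -0.0018, 0.0425, 0, 0, 0],
  [0, -0.0018, 0.0425, 0, 0, 0],
  [0, -0.0018, 0.0425, 0, 0, 0],
])

```text
clock: 18.7
tool_pos: [0.5915, 0.2556, 0.016]
eef_rot: [0.023, 1.0, 0.0, 0.0]
contact_force: [0.2, -0.9, -0.9]
opening: 0.473
```

Call:
carry_out([
  [0, 0, 0.0005, 0, 0, 0],
  [0, 0, 0.001, 0, 0, 0],
  [0, 0, 0.0012, 0, 0, 0],
  [0, 0, 0.0012, 0, 0, 0],
])

```text
clock: 19.1
tool_pos: [0.5913, 0.2555, 0.0145]
eef_rot: [0.023, 1.0, -0.0, 0.0]
contact_force: [0.2, -0.6, -0.4]
opening: 0.472
```

Call:
carry_out([
  [0, 0, 0.0004, 0, 0, 0],
  [0, 0, 0.0007, 0, 0, 0],
  [0, 0, 0.0007, 0, 0, 0],
])

```text
clock: 19.4
tool_pos: [0.5914, 0.2555, 0.0143]
eef_rot: [0.023, 1.0, -0.0, 0.0]
contact_force: [-1.0, -1.1, 3.9]
opening: 0.474
```

Call:
carry_out([
  [0, 0, 0, 0, 0, 0],
  [0, 0, 0, 0, 0, 0],
  [0, 0, 0, 0, 0, 0],
  [0, 0, 0, 0, 0, 0],
  [0, 0, -0.01, 0, 0, 0],
  [0, 0, -0.03, 0, 0, 0],
  [0, 0, -0.06, 0, 0, 0],
  [0, 0, -0.1, 0, 0, 0],
  [0, 0, -0.12, 0, 0, 0],
  [0, 0, -0.12, 0, 0, 0],
  [0, 0, -0.12, 0, 0, 0],
], fingers=60)

```text
clock: 20.5
tool_pos: [0.5913, 0.2553, 0.1341]
eef_rot: [0.023, 1.0, -0.0, 0.0]
contact_force: [0.3, -0.7, -0.7]
opening: 0.762
```

```bash
python3 - <<'E'
from h import *
s=st();p=snap('wrist','w12.png');print(s['clock'],s['tool_pos'],s['contact_force'],s['opening'])
print(r.spot_point(p,'tile'),r.spot_point(p,'setter'))
p=snap('side','side12.png')
print(r.spot_point(p,'tile'))
cv2.imwrite('pics/side12b.png',cv2.resize(p['img'][80:330,140:370],None,fx=2.4,fy=2.4,interpolation=2))
E
```

```text
20.5 [0.59131252 0.25528229 0.13414876] [ 0.26884341 -0.68625744 -0.74915416] 0.7624701954608777
[{'xyz': [0.5919, 0.255, 0.0087], 'p': 0.8}] []
[{'xyz': [0.5875, 0.2559, 0.0034], 'p': 0.9}]
```

View pics/w12.png

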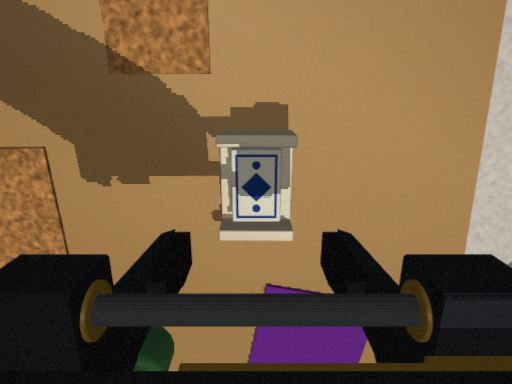

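View pics/side12b.png

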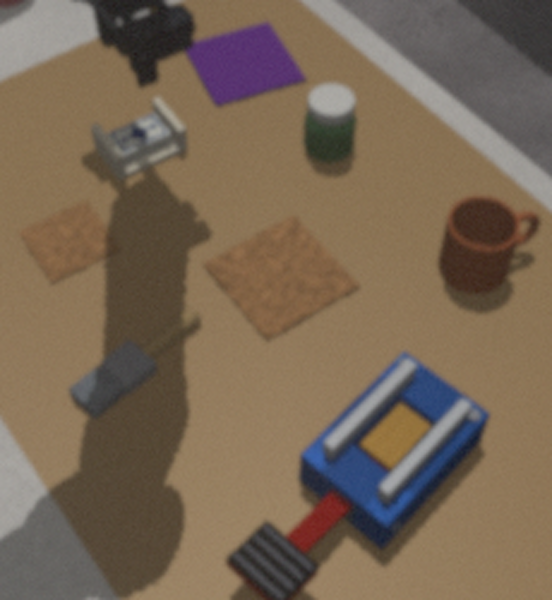

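```bash
python3 -c "
from plant import r
print(r.finish_job())"
```

```text
the job is handed in; nothing more can be done
None
```

I finished the job and handed it in at about 21 s of the 64 s allowed; no verdict was reported.

- **Pedal:** I pressed it until it stopped moving, at about 33 N. The tip was then at z = 25 mm against the listed 24 mm, which is within the calibration. The tile rose to about 67 mm at its top, and the pedal came back up.
- **Mat:** I took the tile by its short ends and laid it on the larger cork mat, not the smaller cork one or the purple one. It touched down at about 9 N and I let go.
- **Setter:** I took the tile again by its long sides and set it on the setter floor at about 4 N, then opened the fingers and moved clear.

**Last checks:** The wrist picture shows the tile face up and centred between the end walls, with the sideways offset from the setter's middle under 1 mm. The side picture shows it flat, and the mug, jar and brush where they were. The gripper is about 120 mm above the tile, touching nothing.

**Disagreement:** The network put the tile at (0.592, 0.255) from the wrist camera and (0.588, 0.256) from the side camera. That is about 4 mm apart in x, within its stated error. In the last wrist picture the network did not find the setter.

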